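Sieve brass nuts out of steel cup rings

TASK

Small brass nuts and larger steel cup rings have got mixed up in the sieve tray. Lift the tray by its handle and tilt its slotted end down over the blue bin, so that all three nuts fall through the slots into that bin while both rings stay in the tray; then tip the rings out over the open spout end into the red bin. Put the empty tray back on the bench, flat, beside the bins, handle only the tray and not the parts, and leave the other things on the bench where they are.

Things in the scene. Friction and masses are not known exactly. Their poses are not given: they have to be found in the camera images.
- sieve_tray: Loose polished steel tray, 124 (x) by 200 (y) mm, 94 high over the handle, 0.35 kg. Origin: centre of its underside; z up. Floor 5 mm thick; sides and the +y end have walls 32 mm high; the -y end is an open spout. Slots at the +y end; nuts lie mid-tray, cup rings nearer the spout. Slippery: parts slide from a tilt of 12 to 18 degrees; 30 degrees either way is plenty.
- tray_grip (a point): Centre of the black handle bar that bridges the tray at y = 0 on two thin posts, 82 mm above the tray's underside: 116 mm long (tray x), 12 thick (y), 24 tall (70 to 94 mm above the underside). Axes as the tray's. Held from above with the fingers closing along tray y, tool and tray tilt together about the bar.
- tray_slots (a point): Centre of the slotted part of the floor, on the underside, 60 mm from the tray's origin along its +y. Five slots cut through, side by side along x, each 19 mm wide (x) and 72 mm long (tray y = 24 to 96 mm, up to the end wall); the rest of the floor is solid. Between them run four round bars, 5 mm thick, along y over the whole tray, 1 mm proud of the floor; the rings ride on them.
- tray_spout (a point): Middle of the open spout edge, on the underside, 100 mm from the tray's origin along its -y.
- blue_bin_in (a point): Centre of the inner floor (4 mm above the bench) of the blue open bin for the nuts: outside 170 (x) by 150 (y) by 50 mm high, walls 4 mm. Fixed to the bench; stands on the left. Axes as the bin's.
- red_bin_in (a point): Centre of the inner floor (4 mm above the bench) of the red open bin for the cup rings: outside 170 (x) by 150 (y) by 60 mm high, walls 4 mm. Fixed to the bench; stands on the right. Axes as the bin's.
- nut_1: Brass hexagon nut with a dark hole, 14 mm over the flats, 16 mm over the corners, 8 mm thick, 12 g; one of three small parts lying flat mid-tray at the start. Origin: centre of its underside, z along its axis.
- nut_2: Brass hexagon nut with a dark hole, 14 mm over the flats, 16 mm over the corners, 8 mm thick, 12 g; one of three small parts lying flat mid-tray at the start. Origin: centre of its underside, z along its axis.
- nut_3: Brass hexagon nut with a dark hole, 14 mm over the flats, 16 mm over the corners, 8 mm thick, 12 g; one of three small parts lying flat mid-tray at the start. Origin: centre of its underside, z along its axis.
- cup_1: Pressed steel cup-shaped ring, 55 mm across the rim, 23 mm high, 60 g; one of two large parts, standing upside down (wide rim down) in the tray near the spout at the start. Too wide for the slots. Origin: centre of its narrow end (on top at the start); z along its axis from there to the rim. How it lies in the bin does not matter.
- cup_2: Pressed steel cup-shaped ring, 55 mm across the rim, 23 mm high, 60 g; one of two large parts, standing upside down (wide rim down) in the tray near the spout at the start. Too wide for the slots. Origin: centre of its narrow end (on top at the start); z along its axis from there to the rim. How it lies in the bin does not matter.
- eraser_block: Brown block, 52x68x24 mm, loose, at the right near the bench edge; to be left alone. Origin: centre of its underside.
- grease_tube: Yellow tube with a black cap, 92x141x30 mm, loose, at the left in front of the red tin; to be left alone. Origin: centre of its underside.
- tape_roll: Black tape roll, 66 mm across, 18 mm high, loose, left of the blue bin, behind the red tin; to be left alone. Origin: centre of its underside.
Things that resemble listed ones, but are neither listed nor needed, are in the scene too. Leave any green or turquoise look-alike of the cup_2 alone.

How it is judged:
On the way, in this order (a step that is already met when the one before it is completed fails the run):
1. all three nuts have fallen through into the blue bin while both cup rings are still in the lifted tray (x of nut_1 in the frame of blue_bin_in between -0.081 and 0.081 m and y of nut_1 in the frame of blue_bin_in between -0.071 and 0.071 m and z of nut_1 in the frame of blue_bin_in between -0.01 and 0.045 m and x of nut_2 in the frame of blue_bin_in between -0.081 and 0.081 m and y of nut_2 in the frame of blue_bin_in between -0.071 and 0.071 m and z of nut_2 in the frame of blue_bin_in between -0.01 and 0.045 m and x of nut_3 in the frame of blue_bin_in between -0.081 and 0.081 m and y of nut_3 in the frame of blue_bin_in between -0.071 and 0.071 m and z of nut_3 in the frame of blue_bin_in between -0.01 and 0.045 m and y of cup_1 in the frame of sieve_tray between -0.1 and 0.1 m and z of cup_1 in the frame of sieve_tray between -0.02 and 0.05 m and y of cup_2 in the frame of sieve_tray between -0.1 and 0.1 m and z of cup_2 in the frame of sieve_tray between -0.02 and 0.05 m and height (world z) of sieve_tray above 0.05 m), for 0.2 s.
2. both cup rings lie in the red bin, tipped from the tray while it is held up (x of nut_1 in the frame of blue_bin_in between -0.081 and 0.081 m and y of nut_1 in the frame of blue_bin_in between -0.071 and 0.071 m and z of nut_1 in the frame of blue_bin_in between -0.01 and 0.045 m and x of nut_2 in the frame of blue_bin_in between -0.081 and 0.081 m and y of nut_2 in the frame of blue_bin_in between -0.071 and 0.071 m and z of nut_2 in the frame of blue_bin_in between -0.01 and 0.045 m and x of nut_3 in the frame of blue_bin_in between -0.081 and 0.081 m and y of nut_3 in the frame of blue_bin_in between -0.071 and 0.071 m and z of nut_3 in the frame of blue_bin_in between -0.01 and 0.045 m and x of cup_1 in the frame of red_bin_in between -0.081 and 0.081 m and y of cup_1 in the frame of red_bin_in between -0.071 and 0.071 m and z of cup_1 in the frame of red_bin_in between -0.01 and 0.055 m and x of cup_2 in the frame of red_bin_in between -0.081 and 0.081 m and y of cup_2 in the frame of red_bin_in between -0.071 and 0.071 m and z of cup_2 in the frame of red_bin_in between -0.01 and 0.055 m and height (world z) of sieve_tray above 0.05 m), for 0.2 s.
At the end, for the whole second after the job is handed in: All three nuts lie inside the blue bin and both cup rings inside the red bin (origins within the inner walls and below the rims), the tray stands flat on the bench (underside within 8 mm of it, tilt under 0.06 rad), and everything is at rest (under 0.05 m/s) (x of nut_1 in the frame of blue_bin_in between -0.081 and 0.081 m and y of nut_1 in the frame of blue_bin_in between -0.071 and 0.071 m and z of nut_1 in the frame of blue_bin_in between -0.01 and 0.045 m and x of nut_2 in the frame of blue_bin_in between -0.081 and 0.081 m and y of nut_2 in the frame of blue_bin_in between -0.071 and 0.071 m and z of nut_2 in the frame of blue_bin_in between -0.01 and 0.045 m and x of nut_3 in the frame of blue_bin_in between -0.081 and 0.081 m and y of nut_3 in the frame of blue_bin_in between -0.071 and 0.071 m and z of nut_3 in the frame of blue_bin_in between -0.01 and 0.045 m and x of cup_1 in the frame of red_bin_in between -0.081 and 0.081 m and y of cup_1 in the frame of red_bin_in between -0.071 and 0.071 m and z of cup_1 in the frame of red_bin_in between -0.01 and 0.055 m and x of cup_2 in the frame of red_bin_in between -0.081 and 0.081 m and y of cup_2 in the frame of red_bin_in between -0.071 and 0.071 m and z of cup_2 in the frame of red_bin_in between -0.01 and 0.055 m and linear speed of each of nut_1, nut_2, nut_3, cup_1, cup_2, sieve_tray below 0.05 m/s and height (world z) of sieve_tray between -0.005 and 0.008 m and angle between sieve_tray's own z axis and vertical below 0.06 rad); the robot touches nothing.
It fails at once if the brown block, the grease tube or the tape roll is moved by more than 30 mm (distance of any of eraser_block, grease_tube, tape_roll from where it was at the start of the episode above 0.03 m).
It fails at once if the gripper handles a nut or a cup ring directly (fingers press on it with more than 2 N) (contact force between the fingers and nut_1 above 2 N or contact force between the fingers and nut_2 above 2 N or contact force between the fingers and nut_3 above 2 N or contact force between the fingers and cup_1 above 2 N or contact force between the fingers and cup_2 above 2 N).
It also fails if it takes over 48 s, if anything falls off the work surface, if the arm or the gripper's body presses on something with over 40 N, if the wrist force passes 120 N, or if a joint passes its speed limit or range.

ROBOT

A 7-joint arm with a two-finger parallel gripper is mounted at the origin on a cart in front of the work surface, level with it; the furniture and walls round the work are solid. World frame = base frame: x ahead of the robot, y to its left, z up, the work surface at z = 0. Lengths are in m, angles in rad, forces in N, time in s.
With the tool pointing down it reaches from about 0.4 to 0.85 m from the base axis. Payload 10.4 kg.
Tool frame: the origin (TCP) lies midway between the tips of the shut fingers; the grasp point (between the pads) lies 19 mm behind it; z points along the fingers, y is the line along which they close (so a half turn about z gives the same grasp; the last joint's range is limited). The gripper opens to 85 mm and grips with 20 to 120 N. Pads are 22 mm wide; open, the fingers measure 114 mm over their backs; the gripper's body (76 mm by 85 mm) begins 54 mm behind the grasp point. The pads swing forward as they close: fully open they stand 13 mm farther back than shut.
Start: joints at [-1.325, 0.332, -0.065, 1.46, 0.022, 1.35, -0.088], TCP at [0.166, 0.603, 0.231] pointing down, gripper open.
Joint ranges: [-2.6, 2.6], [-0.5, 2.12], [-1.47, 1.34], [0.16, 2.42], [-1.27, 4.41], [0.06, 2.06], [-2.6, 2.6]. Speed limits (rad/s): [2.22, 2.22, 2.79, 2.79, 3.14, 3.14, 3.14].

INTERFACE

Orientations are given as a rotation vector (axis times angle).
In Python, from plant import readout, viewer, order, nets gives the robot as it stands.
- The arm moves only by the shell command python3 -m crank 'ROWS' [FORCE]. ROWS is JSON, a list that holds one entry, the list of rows, each a list of 7 numbers: the shift along the tool's x, y, z in m, then the turn, a rotation vector about the tool's x, y, z in rad, then the opening in per cent of the stroke, from 0 (shut) to 100 (fully open). A call has 1 to 8 rows; each row shifts and turns the commanded pose from where the row before left it, along the tool's axes as they then stand; what a row does not reach is not made up. A row lasts 1/8 s, in which the tool goes at most 62.5 mm and 10.7 degrees, less where a joint would pass 70% of its speed; a pose out of reach is approached as far as the arm can. A call is refused whole if a number of a shift passes 0.0625 or a number of a turn 0.188, either way. A call with a gripper value outside its range is refused whole. The fingers move at their own pace and stop on an object; FORCE is the grip in N (left out, the last holds). Time passes only in rows, so rows that do not move let the fingers close. It gives the time, the measured TCP pose, the force, the opening and the grip force at its end, in the units of the state.
- readout.get_state(): the state, without advancing time (a new reading comes with each control period).
- viewer.grab_frame(name): name is "side" or "top" or "wrist"; returns the picture (400x640x3 uint8, red, green, blue); there is no depth.
- viewer.calibration(name): a dict with "camera_matrix" (3x3 intrinsics, pixels), "R" (3x3) and "t" (3): a world point X has camera coordinates R X + t; the wrist camera has in their place "hand_eye" (4x4, takes a point from camera to tool coordinates, whose origin is the TCP and whose axes are the flange's). Camera axes: x right, y down, z forward; pixel columns grow to the right and rows downward; lengths in m; the calibration is good to about 2 mm. A picture is of the moment at which its call begins: read the wrist's pose just before it. calibration takes no time and is no camera call.
- order.sign_off(): hands the job in; it is judged then, once.
Trained networks look in the newest picture that a camera, given by its name, has taken for a name from the list of things; names that differ only in an ending like _2 or _b are one class to them, and where a whole thing is asked for, a point or a joint stands for the part that bears it (a point fixed in the world has none). Each returns a list of dicts, best first, with "score" (0 to 1); they miss things now and then, are a little off and sometimes report something else, mostly with a low value. They report only what shows in the picture. A call takes as long as a camera call. They do not tell look-alikes from the thing itself.
- nets.cut_out(camera, query): "mask" (400x640 bool, what is visible of it) and "rect" ([left, top, right, bottom] in pixels, round what is visible of it).
The state is a dict: "time": time; "joint_pos": joint angles; "dq": joint speeds; "joint_torque": joint torques, N m; "eef_pos": TCP position; "eef_rot": TCP orientation; "ft_force": force on the tool from outside, world axes, zero at the start; "torque": the same for the moment, N m; "gripper_width": finger opening in m; "grasp_force": force on a finger pad.
Only numpy, scipy, OpenCV 4.12 (cv2) and the standard library are available. Lean on these libraries where they do the work, as an engineer would, in place of code of your own. Each camera call takes 0.05 s, during which the arm holds its last target. There are 200 camera calls.

## Working session

There is one attempt and no reset: what is moved stays moved. The work goes in short steps, Python scripts to look and compute and a shell command to move; the robot and the scene stay as the last step left them, time stands still between calls to the robot, and variables do not carry over. Pictures are saved under pics/ and viewed, at most 10 in all, crops included, and the job is handed in when it is done.

```bash
mkdir -p pics; ls
python3 - <<'E'
from plant import readout, viewer, order, nets
import cv2
s=readout.get_state(); print({k:s[k] for k in('time','eef_pos','eef_rot','gripper_width')})
for c in('top','side'):
    f=viewer.grab_frame(c); cv2.imwrite(f'pics/{c}0.png',f[:,:,::-1])
    k=viewer.calibration(c); print(c,k)
    for q in('sieve_tray','tray_grip','blue_bin_in','red_bin_in','cup_1','nut_1','grease_tube','tape_roll','eraser_block'):
        try: print(c,q,[(round(float(d['score']),2),[int(v) for v in d['rect']]) for d in nets.cut_out(c,q)])
        except Exception as e: print(q,e)
print(viewer.calibration('wrist'))
E
```

```text
pics
{'time': 0.0, 'eef_pos': array([0.16589709, 0.60217735, 0.23049919]), 'eef_rot': array([-4.20960161e-01, -3.11313154e+00,  2.28530512e-03]), 'gripper_width': 0.08544271173187847}
top {'camera_matrix': array([[405.73489822,   0.        , 319.45484523],
       [  0.        , 405.73489822, 193.69349404],
       [  0.        ,   0.        ,   1.        ]]), 'R': array([[ 0.01755811, -0.9997654 , -0.01268263],
       [-0.99096892, -0.01571431, -0.13316779],
       [ 0.13293725,  0.01490627, -0.99101236]]), 't': array([-0.28610756,  0.49966538,  0.9674296 ])}
top sieve_tray [(0.62, [313, 202, 400, 254])]
top tray_grip [(0.89, [313, 202, 401, 257]), (0.64, [368, 206, 391, 229])]
top blue_bin_in [(0.6, [280, 112, 344, 184]), (0.6, [312, 203, 401, 254])]
top red_bin_in [(0.92, [368, 107, 433, 181])]
top cup_1 [(0.73, [278, 241, 299, 263]), (0.72, [373, 206, 391, 230]), (0.69, [370, 232, 392, 253]), (0.65, [279, 202, 302, 223]), (0.6, [245, 232, 270, 251])]
top nut_1 []
top grease_tube [(0.72, [181, 216, 236, 264])]
top tape_roll [(0.47, [371, 232, 393, 253]), (0.16, [317, 199, 398, 257])
[... 938 characters left out ...]
]
side grease_tube [(0.9, [339, 297, 396, 354]), (0.21, [329, 176, 382, 233])]
side tape_roll [(0.97, [229, 275, 261, 307])]
side eraser_block [(0.73, [338, 148, 358, 167])]
{'camera_matrix': array([[302.19210885,   0.        , 316.60743564],
       [  0.        , 302.19210885, 194.24775603],
       [  0.        ,   0.        ,   1.        ]]), 'hand_eye': array([[-7.22734099e-04, -9.65594426e-01, -2.60051693e-01,
         6.57009535e-02],
       [ 9.99998875e-01, -3.56116201e-04, -1.45690060e-03,
        -9.95335980e-04],
       [ 1.31416648e-03, -2.60052453e-01,  9.65593597e-01,
        -1.43259888e-01],
       [ 0.00000000e+00,  0.00000000e+00,  0.00000000e+00,
         1.00000000e+00]])}
```

```bash
python3 -c "
import cv2
a=cv2.imread('pics/top0.png')[90:290,160:480]; cv2.imwrite('pics/t0c.png',cv2.resize(a,None,fx=2.5,fy=2.5,interpolation=2))"
```

```text
(no output)
```

View pics/t0c.png

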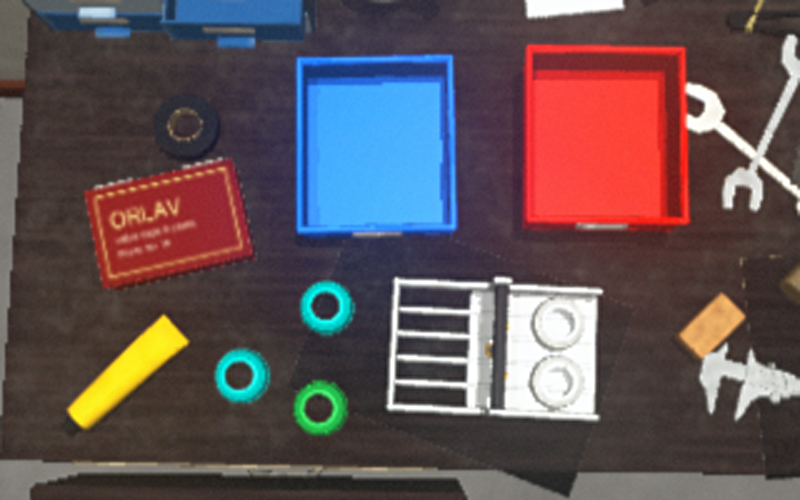

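View pics/side0.png

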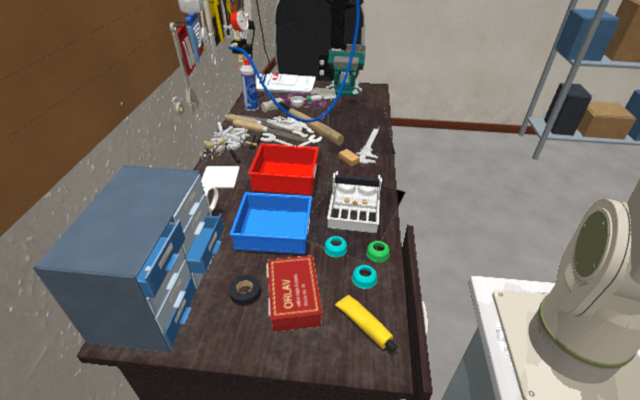

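The top view shows the tray at full-image px (316–401, 201–257). Its slotted end is on the left (world +y) and its spout on the right. The bar runs at about x=360, the two steel rings sit in the tray at (382,220) and (382,243), and the nuts are beside the bar. Blue bin is at (311,148) and red bin at (402,145). Three rings could be mistaken for the cups: turquoise at (291,213) and (257,240), and green at (289,253). They lie outside the tray, so the steel rings inside it are the ones meant. The 2.5x crop confirms this.

```bash
cat > h.py <<'E'
import numpy as np
from plant import readout, viewer
from scipy.spatial.transform import Rotation as R
def ray(c,px,z):
    k=viewer.calibration(c)
    if c=='wrist':
        s=readout.get_state(); T=np.eye(4); T[:3,:3]=R.from_rotvec(s['eef_rot']).as_matrix(); T[:3,3]=s['eef_pos']
        T=T@k['hand_eye']; Rw,o=T[:3,:3],T[:3,3]
    else: Rw=k['R'].T; o=-Rw@k['t']
    d=Rw@np.linalg.solve(k['camera_matrix'],[px[0],px[1],1.])
    return o+d*(z-o[2])/d[2]
def delta(pos,Rt):
    """tool-frame shift and turn from present pose to target"""
    s=readout.get_state(); A=R.from_rotvec(s['eef_rot'])
    return A.inv().apply(np.array(pos)-s['eef_pos']).round(4),(A.inv()*Rt).as_rotvec().round(4)
def tool(yaw,tilt=0):
    """tool x = -tray x (or +), z down; tilt = rotation about tray x"""
    X=R.from_euler('z',yaw)*R.from_euler('x',tilt)
    return X*R.from_matrix(np.array([[-1,0,0],[0,1,0],[0,0,-1.]]).T)
E
python3 - <<'E'
from h import *
f=lambda p,z:ray('top',(160+p[0]/2.5,90+p[1]/2.5),z)[:2].round(4)
print('bar',f((503,280),.094),f((496,408),.094))
print('trayL',f((396,280),.032),f((390,410),.032),'R',f((601,291),.032),f((598,417),.032))
b=[f(p,.05) for p in((297,57),(454,55),(456,232),(297,234))];print(b,np.mean(b,0))
b=[f(p,.06) for p in((527,46),(686,46),(688,225),(525,228))];print(b,np.mean(b,0))
s=readout.get_state();print(R.from_rotvec(s['eef_rot']).as_matrix().round(3))
E
```

```text
bar [ 0.4783 -0.3749] [ 0.3617 -0.369 ]
trayL [ 0.4837 -0.2755] [ 0.3574 -0.272 ] R [ 0.4761 -0.4762] [ 0.3543 -0.4722]
[array([ 0.7032, -0.1734]), array([ 0.7073, -0.3294]), array([ 0.5294, -0.3331]), array([ 0.5251, -0.1789])] [ 0.61625 -0.2537 ]
[array([ 0.714 , -0.4006]), array([ 0.716 , -0.5563]), array([ 0.538 , -0.5546]), array([ 0.5327, -0.3988])] [ 0.625175 -0.477575]
[[-0.964  0.266  0.   ]
 [ 0.266  0.964  0.   ]
 [-0.     0.    -1.   ]]
```

```bash
cat >> h.py <<'E'
def tool(yaw,tilt=0):
    """tool x = tray x, tool y = -tray y, z down; tilt about tray x"""
    return R.from_euler('ZX',[yaw,tilt])*R.from_matrix(np.diag([1,-1,-1.]))
def plan(wps,turn=None):
    """rows through [(pos,Rot,n)], rounded, chained from present pose"""
    s=readout.get_state(); p=np.array(s['eef_pos']); A=R.from_rotvec(s['eef_rot'])
    for pos,B,n in wps:
        p0=p.copy(); A0=A
        rv=(A0.inv()*B).as_rotvec()
        if turn and rv[2]*turn<0 and abs(rv[2])>1.5: rv=rv*(1-2*np.pi/np.linalg.norm(rv))
        for i in range(1,n+1):
            pt=p0+(np.array(pos)-p0)*i/n; At=A0*R.from_rotvec(rv*i/n)
            d=A.inv().apply(pt-p).round(3); r=(A.inv()*At).as_rotvec().round(3)
            print([float(v) for v in (*d,*r)],'#',i)
            p=p+A.apply(d); A=A*R.from_rotvec(r)
    print(p.round(4),A.as_rotvec().round(3))
E
python3 - <<'E'
from h import *
s=readout.get_state();A=R.from_rotvec(s['eef_rot'])
plan([((.50,.25,.24),A*R.from_euler('z',1.4),9),((.419,-.373,.24),tool(-.035),12)],turn=1)
E
```

```text
[-0.046, -0.028, -0.001, -0.0, 0.0, 0.156] # 1
[-0.05, -0.02, -0.001, -0.0, -0.0, 0.155] # 2
[-0.053, -0.013, -0.001, -0.0, 0.0, 0.156] # 3
[-0.053, -0.004, -0.001, -0.0, -0.0, 0.155] # 4
[-0.054, 0.004, -0.001, -0.0, -0.0, 0.156] # 5
[-0.053, 0.013, -0.001, -0.0, 0.0, 0.155] # 6
[-0.05, 0.02, -0.001, -0.0, 0.0, 0.156] # 7
[-0.046, 0.028, -0.001, 0.0, -0.0, 0.155] # 8
[-0.041, 0.035, -0.001, 0.0, -0.0, 0.156] # 9
[-0.052, -0.002, 0.0, -0.0, -0.0, 0.126] # 1
[-0.052, 0.005, 0.0, -0.0, -0.0, 0.125] # 2
[-0.051, 0.012, 0.0, -0.0, -0.0, 0.126] # 3
[-0.05, 0.018, 0.0, -0.0, -0.0, 0.126] # 4
[-0.046, 0.023, 0.0, -0.0, -0.0, 0.125] # 5
[-0.044, 0.03, 0.0, -0.0, -0.0, 0.126] # 6
[-0.039, 0.034, 0.0, -0.0, -0.0, 0.126] # 7
[-0.034, 0.04, 0.0, -0.0, -0.0, 0.125] # 8
[-0.03, 0.043, 0.0, -0.0, -0.0, 0.126] # 9
[-0.024, 0.047, 0.0, -0.0, -0.0, 0.126] # 10
[-0.017, 0.049, 0.0, -0.0, -0.0, 0.125] # 11
[-0.012, 0.051, 0.0, -0.0, -0.0, 0.126] # 12
[ 0.4189 -0.373   0.2402] [-3.141  0.055 -0.   ]
```

```bash
python3 -m crank '[[[-0.046,-0.028,-0.001,0,0,0.156,100],[-0.05,-0.02,-0.001,0,0,0.155,100],[-0.053,-0.013,-0.001,0,0,0.156,100],[-0.053,-0.004,-0.001,0,0,0.155,100],[-0.054,0.004,-0.001,0,0,0.156,100],[-0.053,0.013,-0.001,0,0,0.155,100],[-0.05,0.02,-0.001,0,0,0.156,100],[-0.046,0.028,-0.001,0,0,0.155,100]]]' && python3 -m crank '[[[-0.041,0.035,-0.001,0,0,0.156,100],[-0.052,-0.002,0,0,0,0.126,100],[-0.052,0.005,0,0,0,0.125,100],[-0.051,0.012,0,0,0,0.126,100],[-0.05,0.018,0,0,0,0.126,100],[-0.046,0.023,0,0,0,0.125,100],[-0.044,0.03,0,0,0,0.126,100]]]'
python3 - <<'E'
from h import *
s=readout.get_state();print(s['joint_pos'].round(2))
plan([((.419,-.373,.24),tool(-.035),6)])
E
```

```text
time: 2.0
eef_pos: [0.4637, 0.2874, 0.2397]
eef_rot: [-2.162, -2.279, -0.001]
ft_force: [0.3, 0.1, 0.3]
gripper_width: 0.0857
grasp_force: 0.0
time: 2.88
eef_pos: [0.459, -0.0635, 0.2405]
eef_rot: [-2.943, -1.099, -0.002]
ft_force: [0.7, 0.6, 0.3]
gripper_width: 0.0853
grasp_force: 0.0
[-0.62 -0.08  0.64  1.88  0.05  1.32 -0.85]
[-0.039, 0.035, 0.0, -0.0, -0.0, 0.125] # 1
[-0.034, 0.039, 0.0, -0.0, -0.0, 0.125] # 2
[-0.029, 0.043, 0.0, -0.0, -0.0, 0.125] # 3
[-0.024, 0.046, 0.0, -0.0, -0.001, 0.125] # 4
[-0.017, 0.049, 0.0, -0.0, 0.0, 0.125] # 5
[-0.011, 0.051, 0.0, -0.0, 0.0, 0.125] # 6
[ 0.4194 -0.3729  0.2403] [-3.141  0.055  0.   ]
```

```bash
python3 -m crank '[[[-0.039,0.035,0,0,0,0.125,100],[-0.034,0.039,0,0,0,0.125,100],[-0.029,0.043,0,0,0,0.125,100],[-0.024,0.046,0,0,0,0.125,100],[-0.017,0.049,0,0,0,0.125,100],[-0.011,0.051,0,0,0,0.125,100],[0,0,0,0,0,0,100],[0,0,0,0,0,0,100]]]'
python3 - <<'E'
from h import *
import cv2
from plant import nets
s=readout.get_state();print(s['joint_pos'].round(2),s['eef_pos'])
f=viewer.grab_frame('wrist'); cv2.imwrite('pics/w1.png',f[:,:,::-1])
for q in('tray_grip','nut_1','cup_1'): print(q,[(round(float(d['score']),2),[int(v) for v in d['rect']]) for d in nets.cut_out('wrist',q)])
E
```

```text
time: 3.88
eef_pos: [0.4211, -0.3712, 0.24]
eef_rot: [-3.141, 0.048, 0.001]
ft_force: [0.3, 0.2, -0.1]
gripper_width: 0.0852
grasp_force: 0.0
[-0.19  0.27  1.    1.66 -0.23  1.34 -0.76] [ 0.42110295 -0.37119357  0.24003527]
tray_grip [(0.82, [221, 120, 408, 243])]
nut_1 [(0.72, [225, 115, 409, 243]), (0.56, [322, 182, 333, 194])]
cup_1 [(0.95, [344, 122, 388, 169]), (0.91, [344, 170, 389, 212]), (0.86, [97, 178, 146, 215]), (0.84, [156, 119, 207, 163]), (0.68, [164, 197, 209, 238])]
```

View pics/w1.png

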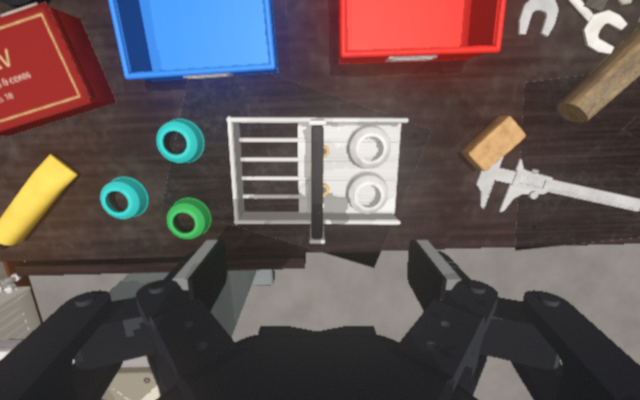

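The wrist view shows the bar from (317,122) to (317,242), with the slotted end left and the spout and two steel rings on the right. Nuts show at (325,150) and (326,188). The look-alikes are well clear.

Run:
```python
from h import *
a=ray('wrist',(317,122),.094);b=ray('wrist',(317.5,242),.094);m=(a+b)/2
print(a,b,m, np.arctan2((a-b)[1],(a-b)[0]))
for p in((229,119),(407,119),(400,222),(236,222)):print(ray('wrist',p,.032))
m[2]=.063
yaw=np.arctan2((a-b)[1],(a-b)[0])
plan([(m+[0,0,.07],tool(yaw),4),(m,tool(yaw),3)])
```

```text
[ 0.47893128 -0.37351685  0.094     ] [ 0.35791576 -0.37051759  0.094     ] [ 0.41842352 -0.37201722  0.094     ] -0.02477903816368194
[ 0.4834234  -0.27430555  0.032     ]
[ 0.47751163 -0.47529536  0.032     ]
[ 0.3539979  -0.47260121  0.032     ]
[ 0.35998042 -0.27003329  0.032     ]
[-0.001, 0.0, 0.027, -0.0, -0.0, -0.001] # 1
[-0.001, 0.001, 0.027, -0.0, -0.0, -0.001] # 2
[-0.001, 0.0, 0.027, -0.001, -0.001, -0.001] # 3
[-0.0, 0.001, 0.026, 0.0, 0.0, -0.001] # 4
[-0.0, -0.0, 0.023, 0.0, 0.0, 0.0] # 1
[-0.0, -0.0, 0.024, 0.0, 0.0, 0.0] # 2
[-0.0, -0.0, 0.023, 0.0, 0.0, 0.0] # 3
[ 0.4188 -0.3722  0.0634] [ 3.141 -0.039 -0.   ]
```

```bash
python3 -m crank '[[[-0.001,0.001,0.036,0,0,-0.003,100],[-0.001,0,0.036,0,0,0,100],[-0.001,0,0.036,0,0,0,100],[0,0,0.036,0,0,0,100],[0,0,0.023,0,0,0,100],[0,0,0.010,0,0,0,100],[0,0,0,0,0,0,100],[0,0,0,0,0,0,0]]]' 90 && python3 -m crank '[[[0,0,0,0,0,0,0],[0,0,0,0,0,0,0],[0,0,0,0,0,0,0],[0,0,0,0,0,0,0]]]' 90
```

```text
time: 5.08
eef_pos: [0.4186, -0.3727, 0.0643]
eef_rot: [3.141, -0.044, 0.002]
ft_force: [-0.1, -0.5, -0.1]
gripper_width: 0.0701
grasp_force: 0.0
time: 5.58
eef_pos: [0.4182, -0.3725, 0.0636]
eef_rot: [-3.141, 0.044, -0.001]
ft_force: [-1.2, 1.6, 6.1]
gripper_width: 0.0109
grasp_force: 88.4
```

```bash
python3 -m crank '[[[0,0,-0.008,0,0,0,0],[0,0,-0.016,0,0,0,0],[0,0,-0.024,0,0,0,0],[0,0,-0.026,0,0,0,0],[0,0,-0.026,0,0,0,0],[0,0,-0.02,0,0,0,0],[0,0,-0.012,0,0,0,0],[0,0,-0.005,0,0,0,0]]]' 90
python3 - <<'E'
from h import *
import cv2
plan([((.616,-.2745,.2),tool(-.01,-.1),12)])
cv2.imwrite('pics/w2.png',viewer.grab_frame('side')[130:330,180:500,::-1].repeat(2,0).repeat(2,1))
E
```

```text
time: 6.58
eef_pos: [0.418, -0.3724, 0.2007]
eef_rot: [-3.141, 0.044, -0.0]
ft_force: [0.0, -0.2, -5.6]
gripper_width: 0.0107
grasp_force: 87.9
[0.016, -0.009, 0.0, -0.008, 0.0, -0.002] # 1
[0.017, -0.008, 0.0, -0.009, 0.0, -0.001] # 2
[0.016, -0.009, -0.0, -0.008, 0.0, -0.002] # 3
[0.016, -0.008, -0.0, -0.008, 0.0, -0.001] # 4
[0.016, -0.009, -0.0, -0.009, 0.0, -0.002] # 5
[0.017, -0.008, -0.001, -0.008, 0.0, -0.001] # 6
[0.016, -0.009, -0.0, -0.008, 0.0, -0.002] # 7
[0.016, -0.008, -0.0, -0.009, 0.0, -0.001] # 8
[0.017, -0.009, -0.001, -0.008, 0.0, -0.002] # 9
[0.016, -0.008, -0.001, -0.008, 0.0, -0.001] # 10
[0.017, -0.008, -0.0, -0.009, 0.001, -0.002] # 11
[0.016, -0.009, -0.001, -0.008, -0.0, -0.001] # 12
[ 0.616  -0.2741  0.2   ] [ 3.042 -0.015 -0.   ]
```

View pics/w2.png

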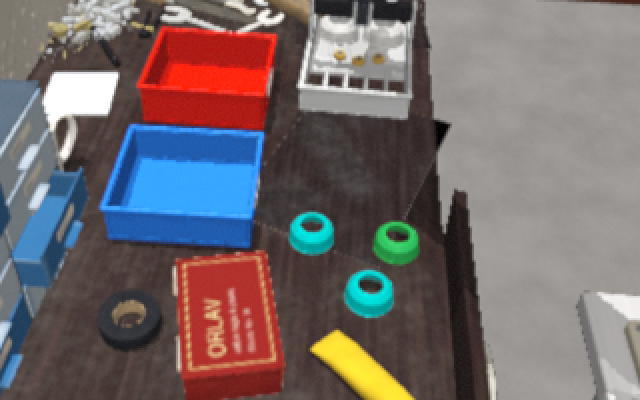

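The tray is lifted and level: nuts at crop (340–378, 58) beside the slots, and both rings behind the bar. Next I carry it to the blue bin, leaning slightly slots-down.

```bash
python3 -m crank '[[[0.006,-0.003,0,-0.01,0,0,0],[0.012,-0.006,0,-0.01,0,-0.002,0],[0.017,-0.008,0,-0.01,0,-0.002,0],[0.02,-0.01,0,-0.01,0,-0.002,0],[0.022,-0.011,0,-0.01,0,-0.002,0],[0.022,-0.011,0,-0.01,0,-0.002,0],[0.022,-0.011,-0.001,-0.01,0,-0.002,0],[0.022,-0.011,-0.001,-0.01,0,-0.002,0]]]' && python3 -m crank '[[[0.02,-0.01,-0.001,-0.01,0,-0.002,0],[0.017,-0.009,-0.001,-0.01,0,-0.002,0],[0.012,-0.007,-0.001,0,0,-0.001,0],[0.006,-0.005,-0.001,0,0,0,0],[0,0,0,0,0,0,0]]]'
python3 - <<'E'
from h import *
print(readout.get_state()['joint_pos'].round(2))
plan([((.616,-.2745,.178),tool(-.01,-.52),10)])
E
```

```text
time: 7.62
eef_pos: [0.5642, -0.3036, 0.1992]
eef_rot: [3.061, -0.021, -0.002]
ft_force: [0.4, -0.8, -4.7]
gripper_width: 0.0109
grasp_force: 87.9
time: 8.25
eef_pos: [0.6179, -0.2739, 0.2004]
eef_rot: [3.042, -0.014, -0.003]
ft_force: [-0.5, 0.3, -5.7]
gripper_width: 0.0107
grasp_force: 87.9
[-0.3   0.56  0.88  1.43 -0.35  1.3  -1.  ]
[-0.0, -0.0, 0.002, -0.042, 0.0, 0.0] # 1
[-0.0, -0.0, 0.002, -0.042, 0.0, 0.0] # 2
[-0.001, -0.001, 0.003, -0.042, 0.0, 0.0] # 3
[0.0, -0.0, 0.002, -0.042, 0.0, 0.0] # 4
[0.0, -0.001, 0.002, -0.042, 0.0, 0.001] # 5
[-0.0, -0.0, 0.002, -0.042, 0.001, -0.0] # 6
[-0.0, -0.001, 0.002, -0.042, -0.0, -0.0] # 7
[-0.001, -0.001, 0.002, -0.042, -0.0, -0.0] # 8
[0.0, -0.001, 0.002, -0.042, -0.0, 0.0] # 9
[0.0, -0.001, 0.002, -0.042, -0.0, 0.0] # 10
[ 0.6159 -0.2742  0.1783] [ 2.622 -0.013 -0.003]
```

```bash
python3 -m crank '[[[0,0,0.003,-0.042,0,0,0],[0,0,0.003,-0.042,0,0,0],[0,0,0.003,-0.042,0,0,0],[0,-0.001,0.003,-0.042,0,0,0],[-0.001,-0.001,0.002,-0.042,0,0,0],[0,-0.001,0.002,-0.042,0,0,0],[0,-0.001,0.002,-0.042,0,0,0],[0,-0.001,0.002,-0.042,0,0,0]]]' && python3 -m crank '[[[0,-0.001,0.001,-0.042,0,0,0],[0,0,0.001,-0.042,0,0,0],[0,0,0,0,0,0,0],[0,0,0,0,0,0,0],[0,0,0,0,0,0,0],[0,0,0,0,0,0,0]]]'
python3 - <<'E'
from h import *
import cv2
from plant import nets
a=viewer.grab_frame('side')[90:290,180:430,::-1]; b=viewer.grab_frame('top')[80:260,230:480,::-1]
print('top nuts',[(round(float(d['score']),2),[int(v) for v in d['rect']]) for d in nets.cut_out('top','nut_1')])
cv2.imwrite('pics/m3.png',cv2.resize(np.hstack([a,cv2.copyMakeBorder(b,0,20,0,0,0)]),None,fx=1.6,fy=1.6))
E
```

```text
time: 9.25
eef_pos: [0.617, -0.2735, 0.1794]
eef_rot: [2.703, -0.012, -0.004]
ft_force: [-0.0, 0.8, -5.3]
gripper_width: 0.0106
grasp_force: 88.0
time: 10.0
eef_pos: [0.6168, -0.2742, 0.1776]
eef_rot: [2.622, -0.013, -0.004]
ft_force: [-0.2, 0.0, -5.1]
gripper_width: 0.0106
grasp_force: 89.3
top nuts []
```

View pics/m3.png

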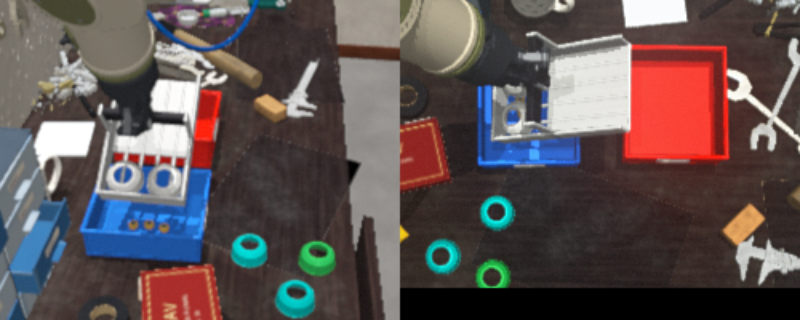

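All three brass nuts lie on the blue bin floor (left half, about (133–165, 226)), and both rings sit against the tray's end wall. Next I level the tray and carry it to the red bin.

```bash
python3 -m crank '[[[0,0,-0.002,0.06,0,0,0],[0,0,-0.003,0.06,0,0,0],[0,0,-0.003,0.06,0,0,0],[0,0,-0.003,0.06,0,0,0],[0,0,-0.003,0.06,0,0,0],[0,0,-0.003,0.06,0,0,0],[0,0,-0.003,0.06,0,0,0],[0,0,0,0,0,0,0]]]'
python3 - <<'E'
from h import *
print(readout.get_state()['joint_pos'].round(2))
plan([((.625,-.375,.185),tool(0,0),8)])
E
```

```text
time: 11.15
eef_pos: [0.6163, -0.2695, 0.1966]
eef_rot: [3.04, -0.018, -0.002]
ft_force: [-0.7, -0.5, -4.9]
gripper_width: 0.0108
grasp_force: 89.2
[-0.31  0.55  0.88  1.45 -0.34  1.29 -1.01]
[0.001, 0.013, 0.003, 0.013, 0.0, -0.002] # 1
[0.001, 0.013, 0.002, 0.012, 0.0, -0.001] # 2
[0.002, 0.013, 0.003, 0.013, 0.0, -0.002] # 3
[0.001, 0.013, 0.002, 0.013, 0.001, -0.001] # 4
[0.001, 0.013, 0.002, 0.012, -0.0, -0.002] # 5
[0.001, 0.013, 0.002, 0.013, 0.0, -0.001] # 6
[0.001, 0.013, 0.002, 0.013, 0.0, -0.002] # 7
[0.001, 0.014, 0.002, 0.013, 0.0, -0.001] # 8
[ 0.6246 -0.3755  0.1846] [-3.141e+00  0.000e+00  1.000e-03]
```

```bash
python3 -m crank '[[[0.001,0.006,0.001,0.006,0,-0.001,0],[0.001,0.012,0.002,0.013,0,-0.002,0],[0.002,0.016,0.003,0.016,0,-0.002,0],[0.001,0.02,0.003,0.016,0,-0.002,0],[0.001,0.02,0.003,0.016,0,-0.002,0],[0.001,0.016,0.003,0.016,0,-0.002,0],[0.001,0.011,0.002,0.012,0,-0.001,0],[0.001,0.004,0,0.006,0,0,0]]]' && python3 -m crank '[[[0,0,0,0,0,0,0],[0,0,0,0.03,0,0,0],[0,0,0,0.03,0,0,0],[0,0,0,0.03,0,0,0],[0,0,0,0.03,0,0,0],[0,0,0,0,0,0,0]]]'
python3 - <<'E'
from h import *
print(readout.get_state()['joint_pos'].round(2))
plan([((.625,-.375,.177),tool(0,.35),10)])
E
```

```text
time: 12.15
eef_pos: [0.6254, -0.3736, 0.1846]
eef_rot: [-3.141, -0.004, 0.004]
ft_force: [-0.4, -0.6, -5.2]
gripper_width: 0.0103
grasp_force: 89.3
time: 12.9
eef_pos: [0.625, -0.3742, 0.1849]
eef_rot: [-3.02, -0.002, 0.004]
ft_force: [0.8, -0.4, -4.6]
gripper_width: 0.0102
grasp_force: 89.3
[ 0.11  0.74  0.75  1.15 -0.57  1.51 -0.77]
[0.0, 0.0, 0.001, 0.023, 0.0, 0.0] # 1
[0.0, 0.0, 0.001, 0.023, 0.001, 0.0] # 2
[0.0, 0.001, 0.0, 0.023, -0.0, 0.0] # 3
[0.0, -0.0, 0.001, 0.022, 0.0, 0.0] # 4
[0.0, 0.0, 0.001, 0.023, 0.0, 0.0] # 5
[0.0, 0.0, 0.001, 0.023, 0.001, 0.0] # 6
[0.0, 0.001, 0.0, 0.023, -0.0, 0.0] # 7
[0.0, -0.0, 0.001, 0.023, 0.0, 0.001] # 8
[0.0, 0.0, 0.001, 0.023, 0.0, -0.0] # 9
[0.0, 0.001, 0.0, 0.023, 0.001, -0.0] # 10
[ 0.625  -0.3756  0.1773] [-2.791e+00  1.000e-03 -1.000e-03]
```

```bash
python3 -m crank '[[[0,0,0.002,0.018,0,0,0],[0,0,0.002,0.018,0,0,0],[0,0,0.002,0.018,0,0,0],[0,0,0.002,0.018,0,0,0],[0,0,0,0.018,0,0,0],[0,0,0,0.018,0,0,0],[0,0,0,0.018,0,0,0],[0,0,0,0.018,0,0,0]]]' && python3 -m crank '[[[0,0,0,0.018,0,0,0],[0,0,0,0.018,0,0,0],[0,0,0,0.018,0,0,0],[0,0,0,0.018,0,0,0],[0,0,0,0.018,0,0,0],[0,0,0,0.018,0,0,0],[0,0,0,0,0,0,0],[0,0,0,0,0,0,0]]]'
python3 - <<'E'
from h import *
import cv2
print(readout.get_state()['joint_pos'].round(2))
a=viewer.grab_frame('side')[90:290,180:430,::-1]; b=viewer.grab_frame('top')[80:260,230:480,::-1]
cv2.imwrite('pics/m4.png',cv2.resize(np.hstack([a,cv2.copyMakeBorder(b,0,20,0,0,0)]),None,fx=1.6,fy=1.6))
E
```

```text
time: 13.9
eef_pos: [0.6256, -0.372, 0.1773]
eef_rot: [-2.875, -0.004, 0.003]
ft_force: [0.2, 0.8, -5.0]
gripper_width: 0.0106
grasp_force: 89.3
time: 14.9
eef_pos: [0.6256, -0.3719, 0.1772]
eef_rot: [-2.769, -0.003, 0.003]
ft_force: [0.3, 0.4, -3.9]
gripper_width: 0.0106
grasp_force: 89.3
[ 0.3   0.85  0.65  0.99 -0.72  1.71 -0.73]
```

View pics/m4.png

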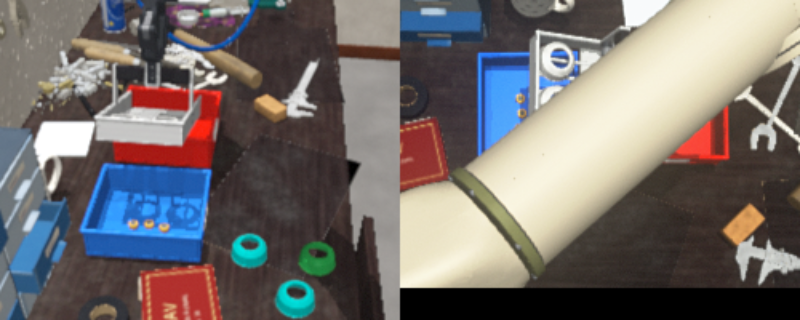

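The side view shows the nuts still in the blue bin. In the top view both rings remain at the slotted end of the tray ((557,60) and (550,92)), so I tilt further.

```bash
python3 -m crank '[[[0,0,0,0.02,0,0,0],[0,0,0,0.02,0,0,0],[0,0,0,0.02,0,0,0],[0,0,0,0.02,0,0,0],[0,0,0,0.02,0,0,0],[0,0,0,0.02,0,0,0],[0,0,0,0.02,0,0,0],[0,0,0,0,0,0,0]]]'
python3 - <<'E'
from h import *
import cv2
print(readout.get_state()['joint_pos'].round(2))
a=viewer.grab_frame('side')[90:290,180:430,::-1]; b=viewer.grab_frame('top')[80:260,230:480,::-1]
cv2.imwrite('pics/m5.png',cv2.resize(np.hstack([a,cv2.copyMakeBorder(b,0,20,0,0,0)]),None,fx=1.6,fy=1.6))
E
```

```text
time: 16.0
eef_pos: [0.6253, -0.3723, 0.1768]
eef_rot: [-2.628, -0.002, 0.004]
ft_force: [0.1, -0.2, -4.1]
gripper_width: 0.0107
grasp_force: 89.5
[ 0.4   0.93  0.59  0.88 -0.81  1.83 -0.74]
```

View pics/m5.png

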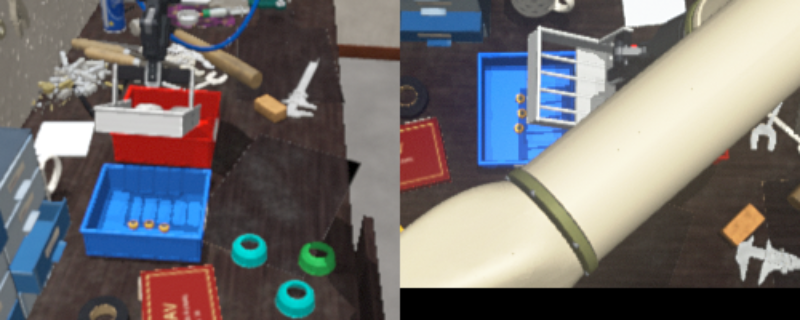

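The slots are now empty, so the rings have moved. A ring shows at side crop (150,108), so I hold and recheck.

```bash
python3 -m crank '[[[0,0,0,0,0,0,0],[0,0,0,0,0,0,0],[0,0,0,0,0,0,0],[0,0,0,0,0,0,0]]]'
python3 - <<'E'
from h import *
import cv2
a=viewer.grab_frame('side')[115:215,220:345,::-1]; b=viewer.grab_frame('wrist')[:,:,::-1]
cv2.imwrite('pics/m6.png',np.hstack([cv2.resize(a,(400,320),interpolation=2),cv2.resize(b,(400,320))]))
E
```

```text
time: 16.6
eef_pos: [0.6256, -0.3719, 0.1773]
eef_rot: [-2.629, -0.003, 0.003]
ft_force: [0.7, -0.0, -3.3]
gripper_width: 0.0107
grasp_force: 89.6
```

View pics/m6.png

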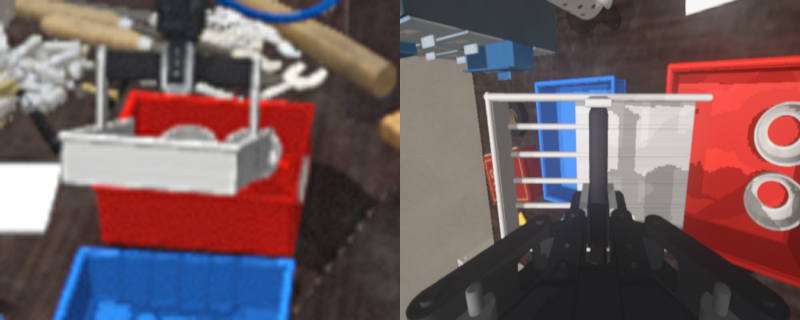

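The wrist view shows both rings on the red bin floor at (780,135) and (775,200), and the tray is empty. Now I level it and put it back where it was.

```bash
python3 -m crank '[[[0,0,-0.005,-0.04,0,0,0],[0,0,-0.01,-0.08,0,0,0],[0,0,-0.01,-0.09,0,0,0],[0,0,-0.01,-0.09,0,0,0],[0,0,-0.01,-0.09,0,0,0],[0,0,-0.005,-0.08,0,0,0],[0,0,0,-0.04,0,0,0],[0,0,0,0,0,0,0]]]'
python3 - <<'E'
from h import *
plan([((.418,-.3725,.2),tool(-.028),7),((.418,-.3725,.064),tool(-.028),5)])
E
```

```text
time: 17.7
eef_pos: [0.6262, -0.3871, 0.2241]
eef_rot: [-3.138, -0.007, 0.002]
ft_force: [-0.3, 0.1, -3.5]
gripper_width: 0.0107
grasp_force: 89.5
[-0.03, -0.002, 0.003, -0.001, 0.0, 0.005] # 1
[-0.029, -0.002, 0.004, -0.0, 0.0, 0.004] # 2
[-0.03, -0.002, 0.003, -0.001, 0.001, 0.005] # 3
[-0.03, -0.002, 0.004, -0.0, -0.0, 0.005] # 4
[-0.03, -0.002, 0.003, -0.001, 0.0, 0.004] # 5
[-0.029, -0.001, 0.004, -0.0, 0.0, 0.005] # 6
[-0.03, -0.002, 0.003, -0.001, 0.0, 0.004] # 7
[-0.0, 0.0, 0.027, -0.0, 0.0, 0.0] # 1
[-0.0, 0.0, 0.028, -0.0, 0.0, 0.0] # 2
[-0.0, 0.0, 0.027, -0.0, 0.0, 0.0] # 3
[-0.0, 0.0, 0.027, -0.0, 0.0, 0.0] # 4
[-0.0, 0.0, 0.027, -0.0, 0.0, 0.0] # 5
[ 0.4182 -0.372   0.0643] [-3.141e+00  4.300e-02  1.000e-03]
```

```bash
python3 -m crank '[[[-0.02,-0.002,0.003,-0.004,0,0.005,0],[-0.03,-0.002,0.004,0,0,0.005,0],[-0.035,-0.002,0.004,0,0,0.005,0],[-0.035,-0.002,0.004,0,0,0.005,0],[-0.035,-0.002,0.004,0,0,0.005,0],[-0.03,-0.002,0.004,0,0,0.005,0],[-0.018,-0.002,0.002,0,0,0.002,0],[-0.005,0,0,0,0,0,0]]]' && python3 -m crank '[[[0,0,0.02,0,0,0,0],[0,0,0.03,0,0,0,0],[0,0,0.03,0,0,0,0],[0,0,0.025,0,0,0,0],[0,0,0.015,0,0,0,0],[0,0,0.008,0,0,0,0],[0,0,0,0,0,0,0]]]'
python3 - <<'E'
from h import *
plan([((.418,-.3725,.064),tool(-.028),1)])
E
```

```text
time: 18.7
eef_pos: [0.4164, -0.3723, 0.1994]
eef_rot: [-3.141, 0.05, 0.003]
ft_force: [-0.1, 0.0, -3.6]
gripper_width: 0.0106
grasp_force: 89.5
time: 19.58
eef_pos: [0.4177, -0.3722, 0.0714]
eef_rot: [3.14, -0.046, -0.003]
ft_force: [0.4, -0.6, -3.7]
gripper_width: 0.0106
grasp_force: 89.4
[0.0, 0.0, 0.007, 0.001, 0.002, -0.001] # 1
[ 0.4177 -0.3722  0.0644] [-3.141  0.045 -0.   ]
```

```bash
python3 -m crank '[[[0,0,0.004,0,0,0,0],[0,0,0.003,0,0,0,0],[0,0,0.001,0,0,0,0],[0,0,0,0,0,0,0]]]'
```

```text
time: 20.08
eef_pos: [0.4177, -0.3721, 0.0636]
eef_rot: [3.14, -0.046, -0.002]
ft_force: [-0.9, 0.9, 0.6]
gripper_width: 0.0103
grasp_force: 90.1
```

Contact: the weight has gone off the wrist. Release and back off upward.

```bash
python3 -m crank '[[[0,0,0,0,0,0,50],[0,0,0,0,0,0,100],[0,0,0,0,0,0,100],[0,0,0,0,0,0,100],[0,0,-0.01,0,0,0,100],[0,0,-0.03,0,0,0,100],[0,0,-0.05,0,0,0,100],[0,0,-0.05,0,0,0,100]]]' && python3 -m crank '[[[0,0,-0.03,0,0,0,100],[0,0,0,0,0,0,100],[0,0,0,0,0,0,100],[0,0,0,0,0,0,100]]]'
python3 - <<'E'
from h import *
import cv2
a=viewer.grab_frame('side')[130:330,200:420,::-1]; b=viewer.grab_frame('wrist')[:,:,::-1]
cv2.imwrite('pics/m7.png',np.hstack([cv2.resize(a,(352,320),interpolation=2),cv2.resize(b,(448,320))]))
E
```

```text
time: 21.08
eef_pos: [0.4175, -0.372, 0.2054]
eef_rot: [3.14, -0.047, -0.003]
ft_force: [0.3, -0.3, 0.1]
gripper_width: 0.0855
grasp_force: 0.0
time: 21.58
eef_pos: [0.4175, -0.3715, 0.2325]
eef_rot: [3.141, -0.046, -0.005]
ft_force: [0.2, -0.0, -0.5]
gripper_width: 0.0856
grasp_force: 0.0
```

View pics/m7.png

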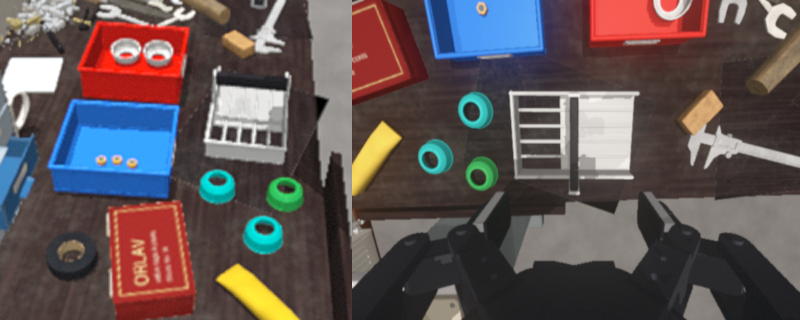

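The side view shows three nuts in the blue bin (100–133, 161) and both rings in the red bin (125,50) and (157,53). The empty tray is flat at (248,115), the gripper is clear, and nothing else has moved.

```bash
python3 -c "
from plant import order; print(order.sign_off())"
```

```text
the job is handed in; nothing more can be done
None
```

The job is handed in at about 22 s of the 48 s allowed: all three nuts are in the blue bin, both rings are in the red bin, and the empty tray is flat on the bench where it started; sign-off returned no verdict.

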